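# Step the photometer's filter turret to green and press the measure key

### The job

Take a reading through the green filter of the bench photometer: with a fingertip, push the filter turret round by its coloured tabs until the green tab stands at the white index mark, and only then press the blue measure key right down. Only push: do not pinch a tab between the fingers, and leave the cuvette, the vial and everything else on the bench where it stands.

Things in the scene. Friction and masses are not known exactly. Their poses are not given: they have to be found in the camera images.
- photometer: Filter photometer, fixed to the bench: off-white case with navy band, 280 x 280 mm, its deck (flat top) 85 mm above the bench. Origin at the centre of its underside; x to its back, y to its left, z up; its front (-x) faces the robot. On the deck: round filter turret (axis at x -15, y +30 mm), detector head at the rear left, and along the right side measure key, display and cuvette holder.
- turret (a joint): Angle of the filter turret, rad, counter-clockwise from above positive; turns endlessly either way. At 0 and +-2 pi the green tab is exactly at the index mark. A spring detent every pi/3 draws it to the nearest of six positions: a step takes about 3 to 5 N on the outer part of a tab; past half-way (30 degrees) it snaps on by itself to the next position and stays there when left.
- turret_centre (a point): Centre of the upper face of the turret's dark disc (54 mm radius, 91 to 103 mm above the bench), on its upright axis. Beneath it a black bezel of 106 mm radius, top 87 mm above the bench. Tab colours counter-clockwise from above: green, yellow, red, violet, blue, orange. The front half (towards the robot) is open from above.
- green_tab (a point): Outer end of the green tab, at half height (98 mm above the bench). The six tabs are radial, 60 degrees apart, all alike: 14 mm wide, out to 90 mm from the axis, 92 to 104 mm above the bench, with a 4.5 mm wide rib along the middle up to 106.5 mm. Between neighbours there is a gap of about 65 mm at 76 mm from the axis.
- index_mark (a point): Inner tip of the white index mark, an arrow 24 mm long painted on the black bezel, 92 mm from the turret's axis on the front side (the photometer's -x, towards the robot), 88 mm above the bench. The tab that points at it names the filter in the beam.
- detector_nose (a point): Front lower edge, mid width, of the fixed detector arm: 50 mm wide, it reaches over the turret from a column at the rear left, along the line 30 degrees left of the photometer's +x through the turret's axis, from 22 to 150 mm from the axis. Underside 114 mm, top 150 mm above the bench (160 mm at a round can on it); the tabs pass beneath it. The column (66 mm wide) stands from 116 mm out.
- display (a point): Middle of the fixed display's face, 74 x 52 mm, its highest edge 118 mm above the bench, between the measure key and the cuvette holder (34 mm square, 26 mm above the deck).
- measure_key (a joint): Travel of the measure key, m: 0 up, 0.006 right down; it springs back. Right down takes 5 N.
- measure_key_top (a point): Centre of the top face of the blue round measure key (24 mm diameter in a black 40 mm ring), 107 mm above the bench; pressed downwards.
- cuvette: Clear cuvette, 12.5 x 12.5 x 45 mm, with pink sample, loose in the cuvette holder on the deck, its upper 23 mm out; origin at its underside. Leave alone.
- std_vial: Amber vial, 22 mm diameter, 45 mm high, loose on the deck at the back, between the detector column and the cuvette holder; origin at its underside. Leave alone.
- tube_rack: Red rack of capped tubes, 110 x 210 x 88 mm, loose on the bench; origin at its underside. Leave alone.
- vortex: Green vortex mixer, 160 x 130 x 120 mm; origin at its underside. Leave alone.
- wash_bottle: White bottle with blue cap, 68 mm diameter, 155 mm high; origin at its underside. Leave alone.
- mouse: Black computer mouse, 105 x 60 x 34 mm; origin at its underside. Leave alone.
- notebook: Open notebook, 210 x 150 x 12 mm; origin at its underside. Leave alone.
- marker: White and blue marker pen, 126 mm long, 16 mm thick, lying on the notebook; origin at the middle of its underside. Leave alone.

How it is judged:
By the outcome, as a careful person would: the job done as asked, in the order asked, and still so for the second after the job is handed in, with the robot touching nothing.
It also fails if it takes over 64 s, if anything falls off the work surface, if the arm or the gripper's body presses on something with over 40 N, if the wrist force passes 120 N, or if a joint passes its speed limit or range.

### The arm

A 6-joint arm with a two-finger parallel gripper is mounted at the origin on the work surface. World frame = base frame: x ahead of the robot, y to its left, z up, the work surface at z = 0. Lengths are in m, angles in rad, forces in N, time in s.
With the tool pointing down it reaches from about 0.35 to 0.975 m from the base axis. Payload 4.9 kg.
Tool frame: the origin (TCP) lies at the very end of the fingers, on their centre line; the grasp point (between the pads) lies behind it (manip.pinch_z is the y of the grasp point in the tool frame, in m); y points along the fingers, x is the direction in which the jaws open and shut, and the axes are right-handed (so a half turn about y gives the same grasp; the last joint's range is limited). The gripper opens to 85 mm and grips with 20 to 120 N. Pads are 22 mm wide; open, the fingers measure 114 mm over their backs; the gripper's body (76 mm by 85 mm) begins 54 mm behind the grasp point. The pads swing forward as they close: fully open they stand 13 mm farther back than shut.
Start: joints at [-0.119, 0.053, 1.613, -0, 1.476, -0.119], TCP at [0.625, 0, 0.231] pointing down, gripper open.
Joint ranges: [-3.01, 3.01], [-1.01, 2.22], [0.06, 2.58], [-1.02, 4.17], [0.09, 2.62], [-3.14, 3.14]. Speed limits (rad/s): [2.57, 2.57, 3.14, 3.14, 3.14, 3.14].

### API

Orientations are given as a unit quaternion [w, x, y, z].
In Python, from plant import manip gives the robot as it stands.
- The arm moves only by the tool drive_tool, never from a script. Its argument "motion" is a list of rows, each a list of 3 entries, a list of its own where there are three numbers: the shift along the tool's x, y, z in units of 25 mm (1.0 is 25 mm), then the turn, a rotation vector about the tool's x, y, z in units of 5 degrees (1.0 is 5 degrees), then the closure, from -1 (fully open) to 1 (shut). A call has 1 to 12 rows; each row shifts and turns the commanded pose from where the row before left it, along the tool's axes as they then stand; what a row does not reach is not made up. A row lasts 1/10 s, in which the tool goes at most 50 mm and 8.59 degrees, less where a joint would pass 70% of its speed; a pose out of reach is approached as far as the arm can. A call is refused whole if a number of a shift passes 1 or a number of a turn 1, either way. A call with a gripper value outside its range is refused whole. The fingers move at their own pace and stop on an object; the grip force is fixed at half the most. Time passes only in rows, so rows that do not move let the fingers close. It gives the time, the measured TCP pose, the force and the opening at its end, in the units of the state.
- manip.state(): the state, without advancing time (a new reading comes with each control period).
- manip.grab_frame(name): name is "scene" or "side" or "wrist"; returns a dict with "img" (480x640x3 uint8, blue, green, red), "range_z" (480x640 float32, m along the optical axis (not along the pixel's ray), 0 where there is no reading), "camera_matrix" (3x3 intrinsics, pixels), "world_from_camera" (4x4, takes a point from camera to world coordinates); the wrist camera has in their place "T_tool_cam" (4x4, takes a point from camera to tool coordinates, whose origin is the TCP and whose axes are the tool frame's). Camera axes: x right, y down, z forward; pixel columns grow to the right and rows downward; lengths in m; the calibration is good to about 2 mm. A picture is of the moment at which its call begins: read the wrist's pose just before it.
- manip.job_done(): hands the job in, once; it reports no verdict.
The state is a dict: "time": time; "joint_pos": joint angles; "joint_vel": joint speeds; "joint_efforts": joint torques, N m; "tool_pos": TCP position; "tool_rot": TCP orientation; "contact_force": force on the tool from outside, world axes, zero at the start; "ft_torque": the same for the moment, N m; "gripper_width": opening from 0.0 (shut) to 1.0 (fully open).
Only numpy, scipy, OpenCV 4.12 (cv2) and the standard library are available. Lean on these libraries where they do the work, as an engineer would, in place of code of your own. Each camera call takes 0.05 s, during which the arm holds its last target. There are 200 camera calls.

## Working session

There is one attempt and no reset: what is moved stays moved. The work goes in short steps, Python scripts to look and compute and a tool call to move; the robot and the scene stay as the last step left them, time stands still between calls to the robot, and variables do not carry over. Pictures are saved under pics/ and viewed, about 8 in all and at most 12, crops included, and the job is handed in when it is done.

Besides the shell and the picture viewer there is one more tool, called by a JSON object that holds its "method" and its "body", one argument or row to a line. drive_tool: Moves the arm, as the interface text tells. Its arguments: {"type":"object","properties":{"motion":{"type":"array","items":{"type":"array"}}},"required":["motion"]}

```bash
ls; mkdir -p pics; cat > h.py <<'E'
import numpy as np,cv2,json
from plant import manip
from scipy.spatial.transform import Rotation as R
def rot(q): return R.from_quat([q[1],q[2],q[3],q[0]]).as_matrix()
def grab(n):
    s=manip.state(); f=manip.grab_frame(n)
    if n=="wrist":
        T=np.eye(4);T[:3,:3]=rot(s["tool_rot"]);T[:3,3]=s["tool_pos"]; W=T@f["T_tool_cam"]
    else: W=f["world_from_camera"]
    K=f["camera_matrix"]; z=f["range_z"]; v,u=np.mgrid[:480,:640]
    P=np.stack([(u-K[0,2])/K[0,0]*z,(v-K[1,2])/K[1,1]*z,z,np.ones_like(z)],-1)@W.T
    return f["img"],P[...,:3],z,K,W
E
python3 - <<'E'
from h import *
print(manip.state(), manip.pinch_z)
for n in("scene","side","wrist"):
    i,P,z,K,W=grab(n); cv2.imwrite(f"pics/{n}0.png",i); np.save(f"pics/{n}0.npy",P); print(n,W.round(3).tolist(),K[0,0])
E
```

```text
pics
{'time': 0.0, 'joint_pos': array([-1.18980421e-01,  5.33469363e-02,  1.61432403e+00, -2.90948118e-05,
        1.47601628e+00, -1.18946662e-01]), 'joint_vel': array([-0.00058798,  0.0010365 ,  0.00062849,  0.00107937, -0.00155646,
       -0.00123873]), 'joint_efforts': array([ 2.70554956e-04, -3.93670499e+01, -3.70175600e+01, -1.62778279e-04,
        6.93513779e-03, -6.06393527e-06]), 'tool_pos': array([6.24358617e-01, 8.11736729e-05, 2.30051250e-01]), 'tool_rot': array([ 0.70718412, -0.70702867,  0.00074748,  0.00072558]), 'contact_force': array([-0.38800338,  0.11386591, -0.06124238]), 'ft_torque': array([-0.00900099, -0.00416138, -0.01849789]), 'gripper_width': 0.9981388757792288} -0.0187
scene [[-0.794, 0.487, -0.364, 0.87], [0.608, 0.635, -0.477, 0.486], [-0.001, -0.6, -0.8, 0.927], [0.0, 0.0, 0.0, 1.0]] 481.78865373599484
side [[0.76, -0.376, 0.53, -0.067], [-0.649, -0.421, 0.633, -0.708], [-0.015, -0.825, -0.564, 0.715], [0.0, 0.0, 0.0, 1.0]] 481.41690687457145
wrist [[1.0, 0.001, -0.003, 0.625], [-0.0, -0.948, -0.317, 0.082], [-0.003, 0.317, -0.948, 0.372], [0.0, 0.0, 0.0, 1.0]] 416.2818120816322
```

View pics/scene0.png

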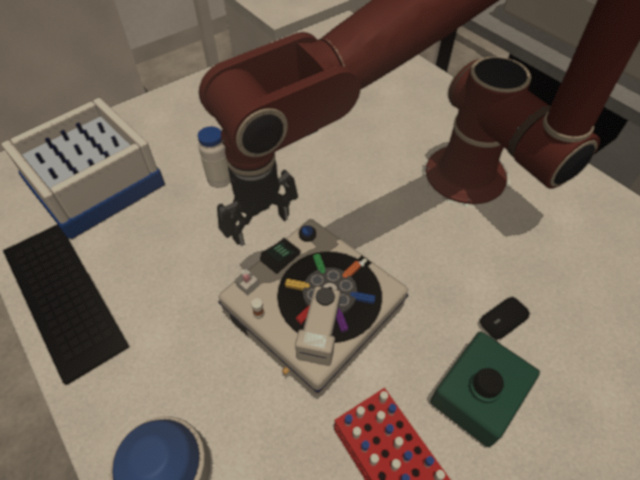

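View pics/wrist0.png

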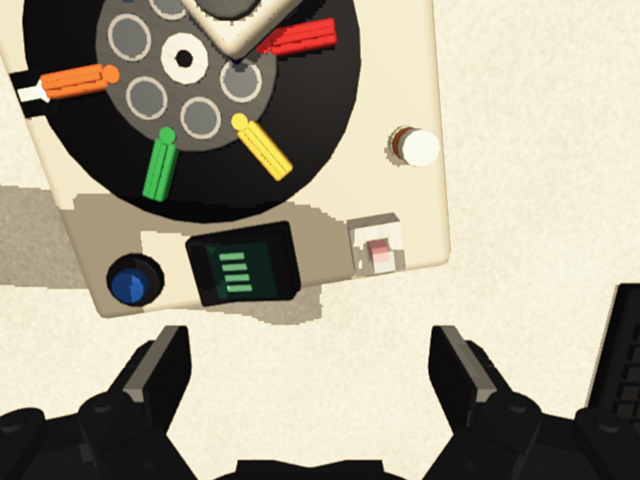

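Scene: orange tab (355,268) stands at the white mark, and green (320,262) is one step counter-clockwise of it. Wrist: hub (184,58), green (160,165), orange (80,82), mark tip about (47,90), key (131,284). The turret therefore needs one 60° clockwise step, which I can make by pushing the orange tab from the green side.

```bash
python3 - <<'E'
from h import *
P=np.load("pics/wrist0.npy"); I=cv2.imread("pics/wrist0.png"); hsv=cv2.cvtColor(I,cv2.COLOR_BGR2HSV)
C=P[58,184]; print("hub",C, "arrow",P[90,35],P[88,44])
v,u=np.mgrid[:480,:640]
def m(lo,hi,box):
    k=cv2.inRange(hsv,np.array(lo),np.array(hi))>0
    x0,x1,y0,y1=box; return k&(u>x0)&(u<x1)&(v>y0)&(v<y1)
# bezel: fit circle to the dark points at z~.087
k=(np.abs(P[...,2]-.087)<.003)&(I.max(-1)<45)&(v<225)
k=k.astype(np.uint8); n,l,s,_=cv2.connectedComponentsWithStats(k); b=l==1+s[1:,4].argmax()
cs,_=cv2.findContours(b.astype(np.uint8),0,1); c=max(cs,key=len)[:,0]
q=P[c[:,1],c[:,0],:2]; r=np.linalg.norm(q-C[:2],axis=1); q=q[(np.abs(r-.106)<.006)&(c[:,1]>5)]
A=np.c_[2*q,np.ones(len(q))]; a=np.linalg.lstsq(A,(q**2).sum(1),rcond=None)[0]
print("bezel centre",a[:2],np.sqrt(a[2]+a[0]**2+a[1]**2),len(q))
C=a[:2]
for nm,lo,hi,box in (("orange",(5,150,100),(18,255,255),(30,125,55,110)),("green",(45,100,60),(75,255,255),(130,185,120,210)),("yellow",(20,150,100),(32,255,255),(220,300,100,190)),("key",(100,150,50),(130,255,255),(100,170,250,320))):
    p=P[m(lo,hi,box)]; c=np.median(p,0); d=c[:2]-C; print(nm,c.round(4),np.degrees(np.arctan2(d[1],d[0])),np.linalg.norm(d),len(p))
print("display max z",P[220:300,190:300,2].max())
print("tab local dims")
E
```

```text
hub [0.55037431 0.10859566 0.10554503] arrow [0.44754212 0.09163794 0.08707121] [0.46486729 0.09211954 0.10586243]
bezel centre [0.54994474 0.10825481] 0.10447667558971688 470
orange [0.4853 0.0967 0.1034] -169.88141284100917 0.06570245727001396 1896
green [0.5289 0.0453 0.1031] -108.46988870250007 0.06632276980143752 1694
yellow [0.594  0.0578 0.1033] -48.84841782996515 0.06695842507005567 1585
key [ 0.4982 -0.0371  0.1056] -109.58493375956554 0.1542661706650903 1006
display max z 0.37201321568289625
tab local dims
```

{"method": "drive_tool", "body": {
  "motion": [
    [[-0.66, 0, 0.295], [0, 0, 0], 1],
    [[-0.66, 0, 0.295], [0, 0, 0], 1],
    [[-0.66, 0, 0.295], [0, 0, 0], 1],
    [[-0.66, 0, 0.295], [0, 0, 0], 1],
    [[-0.66, 0, 0.295], [0, 0, 0], 1],
    [[-0.66, 0, 0.295], [0, 0, 0], 1],
    [[-0.66, 0, 0.295], [0, 0, 0], 1],
    [[-0.66, 0, 0.295], [0, 0, 0], 1],
    [[0, 1, 0], [0, 0, 0], 1],
    [[0, 1, 0], [0, 0, 0], 1],
    [[0, 1, 0], [0, 0, 0], 1],
    [[0, 1, 0], [0, 0, 0], 1]
  ]
}}

```text
time: 1.35
tool_pos: [0.4926, 0.0591, 0.1302]
tool_rot: [0.707, -0.707, -0.0, 0.0]
contact_force: [0.5, -0.8, 0.6]
gripper_width: 0.0
```

```bash
python3 - <<'E'
from h import *
s=manip.state(); print(s["tool_pos"],s["tool_rot"],s["gripper_width"])
i,P,z,K,W=grab("wrist"); cv2.imwrite("pics/w1.png",i)
E
```

```text
[0.49262379 0.05908215 0.13016303] [ 7.07111436e-01 -7.07102121e-01 -1.24657113e-05  8.40980133e-05] 0.0002552040313904432
```

View pics/w1.png

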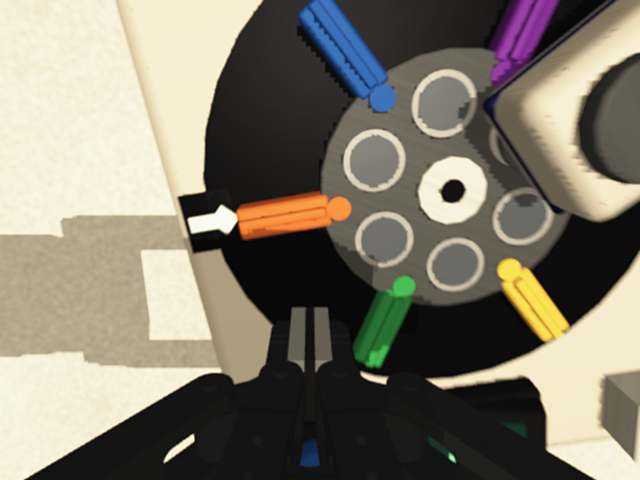

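The closed fingertip (310,310) sits in the gap between the orange (290,215) and green (385,320) tabs. The mark is at (215,222). Next I lower the tip and push along the arc.

{"method": "drive_tool", "body": {
  "motion": [
    [[0, 0.7, 0], [0, 0, 0], 1],
    [[0, 0.7, 0], [0, 0, 0], 1],
    [[0, 0, 0], [0, 0, 0], 1],
    [[-0.16, 0, 0.23], [0, 0, 0], 1],
    [[-0.16, 0, 0.23], [0, 0, 0], 1],
    [[-0.11, 0, 0.24], [0, 0, 0], 1],
    [[-0.11, 0, 0.24], [0, 0, 0], 1],
    [[-0.07, 0, 0.25], [0, 0, 0], 1],
    [[-0.07, 0, 0.25], [0, 0, 0], 1],
    [[0, 0, 0], [0, 0, 0], 1]
  ]
}}

```text
time: 2.4
tool_pos: [0.4767, 0.0954, 0.0975]
tool_rot: [-0.707, 0.707, 0.001, 0.001]
contact_force: [0.0, -1.6, 1.3]
gripper_width: -0.001
```

{"method": "drive_tool", "body": {
  "motion": [
    [[-0.03, 0, 0.25], [0, 0, 0], 1],
    [[-0.03, 0, 0.25], [0, 0, 0], 1],
    [[0, 0, 0], [0, 0, 0], 1]
  ]
}}

```text
time: 2.7
tool_pos: [0.4744, 0.1083, 0.0967]
tool_rot: [0.707, -0.707, -0.0, 0.0]
contact_force: [1.3, 0.1, 0.6]
gripper_width: -0.0
```

```bash
python3 - <<'E'
from h import *
s=manip.state(); print(s["tool_pos"],s["contact_force"])
i,P,z,K,W=grab("wrist"); cv2.imwrite("pics/w2.png",i)
E
```

```text
[0.47436251 0.10830465 0.09666353] [1.29495033 0.13510975 0.57445547]
```

View pics/w2.png

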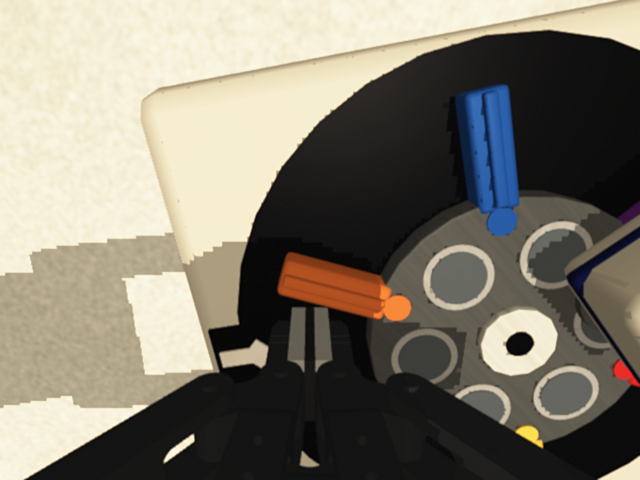

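Orange, now at (335,285), has turned about 25° from the mark (240,353). I'll push a few more millimetres so it passes half-way.

{"method": "drive_tool", "body": {
  "motion": [
    [[0.02, 0, 0.2], [0, 0, 0], 1],
    [[0.03, 0, 0.15], [0, 0, 0], 1],
    [[0, 0, 0], [0, 0, 0], 1],
    [[0, 0, 0], [0, 0, 0], 1],
    [[0, 0, 0], [0, 0, 0], 1]
  ]
}}

```text
time: 3.25
tool_pos: [0.4756, 0.1164, 0.0962]
tool_rot: [0.707, -0.707, 0.0, 0.0]
contact_force: [0.3, 0.4, 0.0]
gripper_width: 0.002
```

```bash
cat > ang.py <<'E'
from h import *
import sys
C=np.array([.54995,.10835])
s=manip.state(); print(s["tool_pos"],s["contact_force"])
I,P,z,K,W=grab("wrist"); cv2.imwrite(sys.argv[1],I); h=cv2.cvtColor(I,cv2.COLOR_BGR2HSV)
d=P[...,:2]-C; r=np.linalg.norm(d,axis=-1)
for n,lo,hi in(("orange",5,18),("yellow",20,32),("green",45,75),("blue",100,118),("violet",125,160)):
    k=(h[...,0]>=lo)&(h[...,0]<=hi)&(h[...,1]>130)&(h[...,2]>40)&(r>.056)&(r<.088)&(abs(P[...,2]-.103)<.006)
    if k.sum()>150:
        e=d[k].mean(0); print(n,k.sum(),np.degrees(np.arctan2(e[1],e[0])))
E
python3 ang.py pics/w3.png
```

```text
[0.47560523 0.11644007 0.09618997] [0.33721417 0.44139831 0.04248498]
orange 3581 154.8972253292421
green 154 -147.2294959460133
blue 4887 97.25684407419692
```

{"method": "drive_tool", "body": {
  "motion": [
    [[0.04, 0, 0.15], [0, 0, 0], 1],
    [[0, 0, 0], [0, 0, 0], 1],
    [[0, 0, 0], [0, 0, 0], 1]
  ]
}}

```text
time: 3.6
tool_pos: [0.4768, 0.1202, 0.0963]
tool_rot: [0.707, -0.707, -0.0, 0.0]
contact_force: [-0.8, -0.7, -0.5]
gripper_width: -0.006
```

```bash
python3 ang.py pics/w4.png
```

```text
[0.47676574 0.12015563 0.09633019] [-0.81502376 -0.72621374 -0.50721851]
orange 3556 151.95201484355704
green 382 -149.82402545628597
blue 4812 94.37754034637851
```

View pics/w4.png

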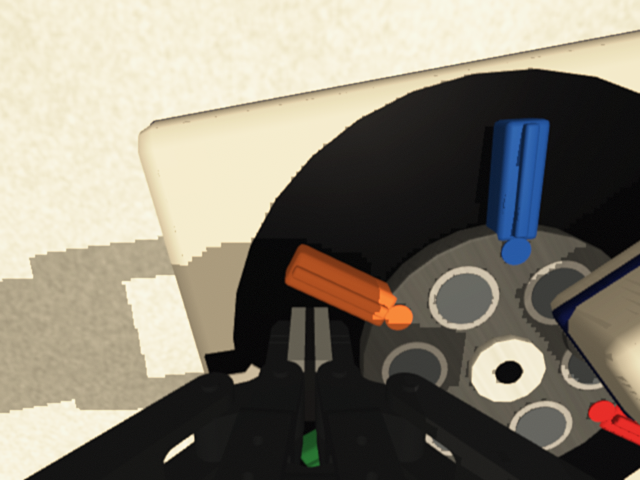

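Orange (345,285) and blue (520,185) are about 36–38° past their starting positions, but they are still following the finger instead of snapping. I'll push a little further.

{"method": "drive_tool", "body": {
  "motion": [
    [[0.05, 0, 0.16], [0, 0, 0], 1],
    [[0, 0, 0], [0, 0, 0], 1],
    [[0, 0, 0], [0, 0, 0], 1],
    [[0, 0, 0], [0, 0, 0], 1]
  ]
}}

```text
time: 4.05
tool_pos: [0.478, 0.124, 0.0963]
tool_rot: [0.707, -0.707, -0.0, 0.0]
contact_force: [1.2, -0.1, 0.5]
gripper_width: 0.002
```

```bash
python3 ang.py pics/w5.png
```

```text
[0.47799735 0.12404279 0.09630185] [ 1.23670084 -0.10549503  0.51343164]
orange 3599 142.60152715995096
green 460 -157.4000398486406
blue 4821 84.96862561719925
```

{"method": "drive_tool", "body": {
  "motion": [
    [[0, 0, 0], [0, 0, 0], 1],
    [[0, 0, 0], [0, 0, 0], 1],
    [[0, 0, 0], [0, 0, 0], 1],
    [[0, 0, 0], [0, 0, 0], 1],
    [[0, 0, 0], [0, 0, 0], 1]
  ]
}}

```text
time: 4.6
tool_pos: [0.478, 0.124, 0.0963]
tool_rot: [-0.707, 0.707, 0.0, 0.0]
contact_force: [0.6, 0.3, -0.8]
gripper_width: -0.003
```

```bash
python3 ang.py pics/w6.png
```

```text
[0.47797684 0.12399024 0.09631324] [ 0.61634138  0.34360213 -0.806408  ]
orange 3656 129.33682268162514
blue 4857 71.49240613878584
```

{"method": "drive_tool", "body": {
  "motion": [
    [[0, -0.9, 0], [0, 0, 0], 1],
    [[0, -0.9, 0], [0, 0, 0], 1],
    [[0, -0.8, 0], [0, 0, 0], 1],
    [[0.114, 0, -0.92], [0, 0, 0], 1],
    [[0.114, 0, -0.92], [0, 0, 0], 1],
    [[0.114, 0, -0.92], [0, 0, 0], 1],
    [[0.114, 0, -0.92], [0, 0, 0], 1],
    [[0.114, 0, -0.92], [0, 0, 0], 1],
    [[0.114, 0, -0.92], [0, 0, 0], 1],
    [[0.114, 0, -0.92], [0, 0, 0], 1],
    [[0, 0, 0], [0, 0, 0], 1],
    [[0, 0, 0], [0, 0, 0], 1]
  ]
}}

```text
time: 5.85
tool_pos: [0.4979, -0.037, 0.1612]
tool_rot: [0.707, -0.707, 0.0, -0.0]
contact_force: [-0.2, 0.3, -0.6]
gripper_width: -0.001
```

```bash
python3 ang.py pics/w7.png; python3 - <<'E'
from h import *
i,P,z,K,W=grab("scene");h=cv2.cvtColor(i,cv2.COLOR_BGR2HSV); cv2.imwrite("pics/s7.png",i)
E
```

```text
[ 0.49785426 -0.03702177  0.16124395] [-0.21625866  0.29214781 -0.60502736]
yellow 2223 -110.1050083268686
```

View pics/w7.png

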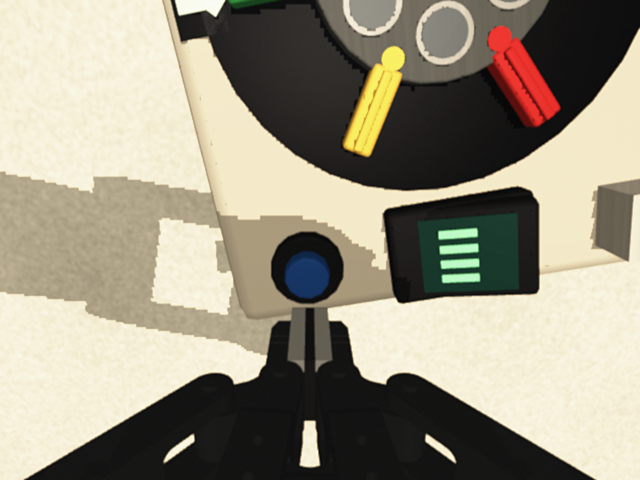

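Green is at the mark (210,5), and yellow (372,110) stands where green was. The key is at (307,275), just ahead of the fingertip. I'll re-measure the key and its ring.

```bash
python3 - <<'E'
from h import *
I,P,z,K,W=grab("wrist"); h=cv2.cvtColor(I,cv2.COLOR_BGR2HSV)
v,u=np.mgrid[:480,:640]
b=(h[...,0]>95)&(h[...,0]<130)&(h[...,1]>130)&(h[...,2]>40)&(u>260)&(u<355)&(v>220)&(v<308)
p=P[b]; print(np.percentile(p[:,2],[2,25,50,75,98]).round(4))
t=p[p[:,2]>.1055]; print(len(t),t.mean(0),(t.min(0)+t.max(0))/2,np.ptp(t,0))
print("column u=307", [(vv,P[vv,307].round(4).tolist()) for vv in range(226,308,6)])
print("row v=265", [(uu,P[265,uu].round(4).tolist()) for uu in range(266,350,6)])
print("finger tip px", [(uu,P[318,uu].round(4).tolist()) for uu in (280,292,300,320,328,335)])
E
```

```text
[0.0965 0.1048 0.1057 0.1062 0.1072]
994 [ 0.49627217 -0.0384455   0.10680644] [ 0.49639753 -0.00205674  0.20428756] [0.02161434 0.095153   0.19757264]
column u=307 [(226, [0.4963, -0.0169, 0.0835]), (232, [0.4963, -0.0193, 0.0868]), (238, [0.4963, -0.0202, 0.0948]), (244, [0.4963, -0.0233, 0.0953]), (250, [0.4963, -0.0266, 0.0955]), (256, [0.4964, -0.0279, 0.1012]), (262, [0.4964, -0.0297, 0.1051]), (268, [0.4964, -0.0328, 0.1055]), (274, [0.4964, -0.036, 0.1059]), (280, [0.4964, -0.0391, 0.1065]), (286, [0.4964, -0.0431, 0.105]), (292, [0.4964, -0.0461, 0.1059]), (298, [0.4964, -0.0496, 0.1056]), (304, [0.4963, -0.0584, 0.095])]
row v=265 [(266, [0.4731, -0.0397, 0.0836]), (272, [0.4776, -0.0351, 0.0956]), (278, [0.4809, -0.0347, 0.0964]), (284, [0.4841, -0.0347, 0.0966]), (290, [0.4877, -0.0316, 0.1044]), (296, [0.4908, -0.0309, 0.1063]), (302, [0.4939, -0.0304, 0.1075]), (308, [0.4969, -0.0309, 0.1063]), (314, [0.4999, -0.0309, 0.1063]), (320, [0.503, -0.0309, 0.1063]), (326, [0.5062, -0.0327, 0.1016]), (332, [0.5097, -0.0353, 0.095]), (338, [0.5129, -0.0349, 0.0958]), (344, [0.5171, -0.0397, 0.0835])]
finger tip px [(280, [0.4734, -0.1195, -0.0019]), (292, [0.4916, -0.0249, 0.173]), (300, [0.4944, -0.0248, 0.1731]), (320, [0.5014, -0.0254, 0.1721]), (328, [0.5042, -0.0249, 0.1729]), (335, [0.5185, -0.1189, -0.0008])]
```

{"method": "drive_tool", "body": {
  "motion": [
    [[-0.06, 0.6, -0.12], [0, 0, 0], 1],
    [[0, 0.7, 0], [0, 0, 0], 1],
    [[0, 0.6, 0], [0, 0, 0], 1],
    [[0, 0, 0], [0, 0, 0], 1],
    [[0, 0.12, 0], [0, 0, 0], 1],
    [[0, 0.12, 0], [0, 0, 0], 1],
    [[0, 0.08, 0], [0, 0, 0], 1],
    [[0, 0, 0], [0, 0, 0], 1]
  ]
}}

```text
time: 6.8
tool_pos: [0.4969, -0.0401, 0.1064]
tool_rot: [-0.707, 0.707, 0.0, 0.0]
contact_force: [-0.3, 0.8, 1.3]
gripper_width: -0.001
```

Touching the key, now press in small steps.

{"method": "drive_tool", "body": {
  "motion": [
    [[0, 0.08, 0], [0, 0, 0], 1],
    [[0, 0.08, 0], [0, 0, 0], 1],
    [[0, 0, 0], [0, 0, 0], 1]
  ]
}}

```text
time: 7.1
tool_pos: [0.497, -0.0401, 0.1023]
tool_rot: [-0.707, 0.707, 0.001, 0.001]
contact_force: [0.4, 0.3, 4.6]
gripper_width: 0.001
```

{"method": "drive_tool", "body": {
  "motion": [
    [[0, 0.06, 0], [0, 0, 0], 1],
    [[0, 0, 0], [0, 0, 0], 1]
  ]
}}

```text
time: 7.3
tool_pos: [0.497, -0.0401, 0.101]
tool_rot: [-0.707, 0.707, 0.0, 0.0]
contact_force: [0.0, 0.6, 5.6]
gripper_width: -0.001
```

{"method": "drive_tool", "body": {
  "motion": [
    [[0, 0.06, 0], [0, 0, 0], 1],
    [[0, 0, 0], [0, 0, 0], 1]
  ]
}}

```text
time: 7.5
tool_pos: [0.4971, -0.0401, 0.1009]
tool_rot: [-0.707, 0.707, 0.0, 0.0]
contact_force: [-4.5, -0.1, 12.7]
gripper_width: -0.004
```

{"method": "drive_tool", "body": {
  "motion": [
    [[0, 0.04, 0], [0, 0, 0], 1],
    [[0, 0, 0], [0, 0, 0], 1],
    [[0, 0, 0], [0, 0, 0], 1]
  ]
}}

```text
time: 7.8
tool_pos: [0.4972, -0.0401, 0.1008]
tool_rot: [-0.707, 0.707, 0.0, 0.0]
contact_force: [-7.0, 0.7, 17.7]
gripper_width: 0.0
```

Key is bottomed: the tip stays at 0.101 m while the force climbs to 17 N. I'll lift off and retreat.

{"method": "drive_tool", "body": {
  "motion": [
    [[0, -0.3, 0], [0, 0, 0], 1],
    [[0, -0.9, 0], [0, 0, 0], 1],
    [[0, -1, 0], [0, 0, 0], 1],
    [[0, -1, 0], [0, 0, 0], 1],
    [[0, -1, 0], [0, 0, 0], 1],
    [[0, -0.5, -0.9], [0, 0, 0], 1],
    [[0, 0, -0.9], [0, 0, 0], 1],
    [[0, 0, -0.5], [0, 0, 0], 1],
    [[0, 0, 0], [0, 0, 0], 1],
    [[0, 0, 0], [0, 0, 0], 1]
  ]
}}

```text
time: 8.8
tool_pos: [0.4959, -0.0971, 0.2142]
tool_rot: [0.708, -0.707, 0.001, 0.0]
contact_force: [0.0, -0.3, 0.2]
gripper_width: -0.004
```

```bash
python3 ang.py pics/w8.png
```

```text
[ 0.49589256 -0.0971281   0.21416489] [ 0.0077556  -0.3126539   0.17402128]
yellow 708 -109.49995916160864
```

View pics/w8.png

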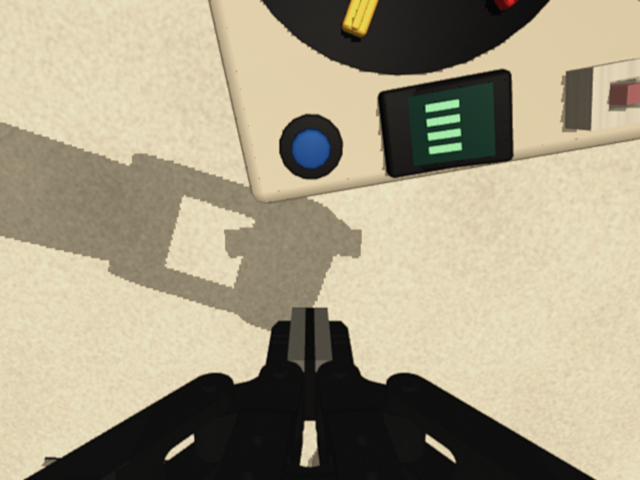

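The key (311,148) is back up, yellow (360,15) is unmoved and the arm is clear. One last scene view before I hand in.

```bash
python3 - <<'E'
from h import *
i,*_=grab("scene"); cv2.imwrite("pics/s9.png",cv2.resize(i[200:400,200:430],None,fx=3,fy=3))
E
```

```text
(no output)
```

View pics/s9.png

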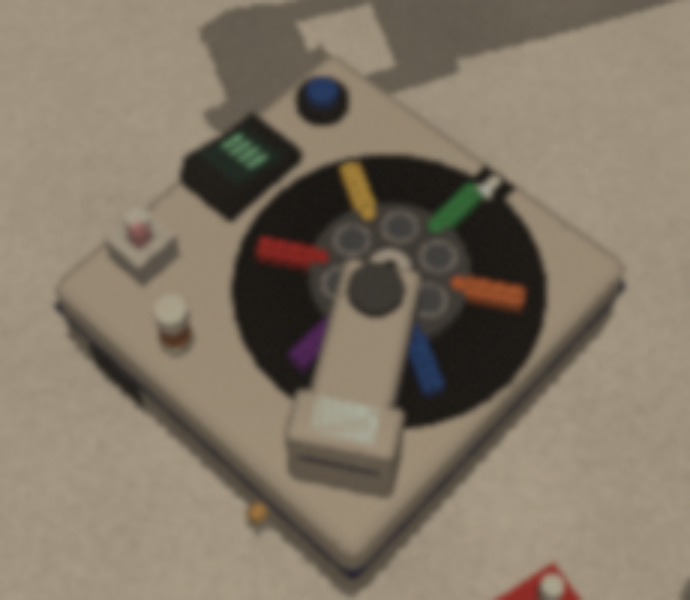

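Green (455,205) points at the white mark (490,187). The cuvette and vial are where they were.

```bash
python3 -c "
from plant import manip
print(manip.job_done())"
```

```text
the job is handed in; nothing more can be done
None
```

The turret now has the green tab at the index mark, and I pressed the measure key right down after that. The job is handed in, at about 9 s on the robot's clock.

- **Turret:** Orange started at the mark, so the turret needed one 60° clockwise step. I pushed the orange tab round with the closed fingertips. It did not snap on at 30° as described; it followed the finger to about 38° and then turned the rest of the way by itself. The last scene view shows green at the mark. Yellow stands at -109.5°, against -108.5° for green in that position before the step. That 1° difference is within my measuring error.
- **Measure key:** The tip stopped at 0.101 m, about 6 mm below the key's top. There the force rose from 5.6 to 17.7 N without further travel. The key then sprang back.
- **Everything else:** The cuvette and the vial look unmoved, and the arm is clear with about 0 N on the tool. My final view was cropped to the photometer, so I did not check the other objects on the bench again; the arm did not go near them.

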